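# Clamp the coder cartridge

## Task

A carton has been left on the ledge of the date-coder dock, where the red-handled clamp lever has to come down. Lay the carton flat, same side up, inside the grey tray and let go of it; then swing the clamp lever over and down until it lies level, fully home against its stop, pressing firmly but without forcing it once it has stopped. Do not bump the light frame over the dock, and leave the tall blue carton, the cleaner bottle and the tape stand where they are.

Things in the scene. Friction and masses are not known exactly. Their poses are not given: they have to be found in the camera images.
- dock: Fixed date-coder dock, aluminium base plate 250 x 200 x 10 mm (its x -140 to +110). Origin on the table; x points from the ledge (robot's side) to the back. Steel hinge ears x 5 to 35, |y| 13 to 23, top z 78. Behind: blue socket block with black cartridge, x 28 to 88, |y| to 30, top z 68, and over it a steel jaw 15 mm wide, up to z 110, that goes down as the lever closes.
- ledge (a point): Centre of the grey ledge at the height of its top (dock frame x -87.5, y 0, z 58 mm; the dock's axes). The ledge is two flat-topped cheeks, each 105 mm along x, 30 mm along y, at |y| 19.5 to 49.5; the groove between them, 39 mm wide and 36 mm deep, takes the lever handle.
- light_frame: Light frame fixed to the dock, origin and axes those of the dock. Posts 16 x 16 mm at x +85, y -88 and +88; rails along x at y -88 and +88, x -58 to +93, z 329 to 345; two light bars across y, 24 mm wide, at x -46 and +22, underside z 323. They stand over the open lever: an upright gripper does not fit there, one leaning back about 45 degrees to the ledge side does.
- lever_hinge (a point): Hinge axis of the clamp lever (dock frame x 20, y 0, z 60 mm); the axis is parallel to the dock's y; the point's axes are the dock's.
- lever (a joint): Clamp lever angle, rad. 0 = open, lever 75 degrees above level, leaning to the ledge side; grows as it closes; 1.309 = shut: level, pointing to the dock's -x, at a hard stop. Stiff: it takes about 4 N at the handle at first, rising to 6.5 N near the stop, and stays where it is left.
- handle (a point): Red cross handle at the lever's end: cylinder 20 mm in diameter, 30 mm long, lying along the dock's y. The point is its centre, 100 mm from the hinge axis. The steel lever arm is a round bar 10 mm thick. The handle's axes are the dock's when the joint reads 0 and turn with the lever.
- carton: Loose red carton with yellow print, 70 (x) x 60 (y) x 40 (z) mm, about 0.18 kg, lying on the dock's ledge. Origin at the centre of its underside.
- tray: Fixed grey open tray, outside 180 (x) x 150 (y) x 25 mm high, walls and floor 5 mm thick. Origin at the centre of its underside.
- tall_carton: Loose blue carton, 60 x 90 x 110 mm high, standing. Origin at the centre of its underside. Bystander.
- cleaner: Loose white bottle with a blue cap, 48 mm in diameter, 110 mm high, standing. Origin at the centre of its underside. Bystander.
- tape_stand: Loose black tape stand with a roll, 130 (x) x 60 (y) x 94 mm high. Origin at the centre of its underside. Bystander.
Things that resemble listed ones, but are neither listed nor needed, are in the scene too. Of the things that look like the carton, the largest one is meant.

How it is judged (in metres and radians):
On the way, in this order (a step that is already met when the one before it is completed fails the run):
1. the carton lies flat in the tray, let go (x of carton in the frame of tray between -0.06 and 0.06 m and y of carton in the frame of tray between -0.05 and 0.05 m and height (world z) of carton below 0.012 m and angle between carton's own z axis and vertical below 0.15 rad and contact force between the fingers and carton below 0.1 N), for 0.2 s.
2. the clamp lever is fully home (value of joint lever above 1.25 rad), for 0.2 s.
At the end, for the whole second after the job is handed in: Lever over 1.25 rad (within 3 degrees of its stop). Carton at rest on the tray floor: within 9 degrees of flat, underside below 12 mm, centre within 60 mm (tray x) and 50 mm (tray y) of the tray's. Each bystander within 30 mm of where it stood (value of joint lever above 1.25 rad and x of carton in the frame of tray between -0.06 and 0.06 m and y of carton in the frame of tray between -0.05 and 0.05 m and height (world z) of carton below 0.012 m and angle between carton's own z axis and vertical below 0.15 rad and linear speed of carton below 0.02 m/s and distance of each of tall_carton, cleaner, tape_stand from where it was at the start of the episode below 0.03 m); the robot touches nothing.
It fails at once if the light frame is bumped (over 5 N) (contact force between anything else and light_frame above 5 N).
It fails at once if the lever is forced (over 40 N) (contact force between anything else and lever above 40 N).
It fails at once if a bystander is pushed over 30 mm away or tipped (distance of any of tall_carton, cleaner, tape_stand from where it was at the start of the episode above 0.03 m or angle between any of tall_carton, cleaner, tape_stand's own z axis and vertical above 0.5 rad).
It also fails if it takes over 56 s, if anything falls off the work surface, if the arm or the gripper's body presses on something with over 40 N, if the wrist force passes 120 N, or if a joint passes its speed limit or range.

## Robot

A 6-joint arm with a two-finger parallel gripper is mounted at the origin on the work surface. World frame = base frame: x ahead of the robot, y to its left, z up, the work surface at z = 0. Lengths are in mm, angles in rad, forces in N, time in s.
With the tool pointing down it reaches from about 275 to 1000 mm from the base axis. Payload 8.4 kg.
Tool frame: the origin (TCP) lies midway between the tips of the shut fingers; the grasp point (between the pads) lies 19 mm behind it; z points along the fingers, y is the line along which they close (so a half turn about z gives the same grasp; the last joint's range is limited). The gripper opens to 85 mm and grips with 20 to 120 N. Pads are 22 mm wide; open, the fingers measure 114 mm over their backs; the gripper's body (76 mm by 85 mm) begins 54 mm behind the grasp point. The pads swing forward as they close: fully open they stand 13 mm farther back than shut.
Start: joints at [-1.333, 0.353, 1.633, -0, 1.155, -0.002], TCP at [148.441, -607.119, 231.281] pointing down, gripper open.
Joint ranges: [-2.63, 2.63], [-0.92, 2.1], [0.06, 2.66], [-1.3, 4.44], [0, 2.69], [-3.02, 3.02]. Speed limits (rad/s): [2.22, 2.22, 2.79, 3.14, 3.14, 3.14].

## Interface

Orientations are given as [roll, pitch, yaw] about the fixed x, y, z axes, in that order (R = Rz(yaw) Ry(pitch) Rx(roll)).
In Python, from rig import r, cams gives the robot as it stands. The module is installed in compiled form; this text tells all that it offers.
- The arm moves only by the tool send_rows, never from a script. Its argument "targets" is one flat list of numbers, 7 for each row, row after row: the shift along the tool's x, y, z in m, then the turn, a rotation vector about the tool's x, y, z in rad, then the opening, from -1 (shut) to 1 (fully open). In form: [tx, ty, tz, wx, wy, wz, fingers, tx, ty, tz, wx, wy, wz, fingers, ...]. A call has 1 to 12 rows; each row is the pose to reach, as a shift and turn from the pose commanded when the call began, along the tool's axes at that moment; what a row does not reach only later rows make up. A row lasts 1/12 s, in which the tool goes at most 41.7 mm and 7.16 degrees, less where a joint would pass 70% of its speed; a pose out of reach is approached as far as the arm can. A call with a gripper value outside its range is refused whole. The fingers move at their own pace and stop on an object; "grip_force" is the grip in N (left out, the last holds). Time passes only in rows, so rows that repeat a pose let the fingers close. It gives the time, the measured TCP pose, the force, the opening and the grip force at its end, in the units of the state.
- r.sense(): the state, without advancing time (a new reading comes with each control period).
- cams.grab_frame(name): name is "scene" or "top" or "wrist"; returns a dict with "color" (480x640x3 uint8, blue, green, red), "fx", "fy", "cx", "cy" (pixels), "xyz" and "attitude" of the camera in the world. Camera axes: x right, y down, z forward; pixel columns grow to the right and rows downward; lengths in mm; the calibration is good to about 2 mm. A picture is of the moment at which its call begins. There is no depth.
- r.sign_off(): hands the job in; it is judged then, once.
The state is a dict: "clock": time; "qpos": joint angles; "qvel": joint speeds; "joint_efforts": joint torques, N m; "eef_pos": TCP position; "tcp_rot": TCP orientation; "contact_force": force on the tool from outside, world axes, zero at the start; "wrist_torque": the same for the moment, N m; "opening": opening from 0.0 (shut) to 1.0 (fully open); "grasp_force": force on a finger pad.
Only numpy, scipy, OpenCV 4.12 (cv2) and the standard library are available. Lean on these libraries where they do the work, as an engineer would, in place of code of your own. Each camera call takes 0.05 s, during which the arm holds its last target. There are 200 camera calls.

## Working session

There is one attempt and no reset: what is moved stays moved. The work goes in short steps, Python scripts to look and compute and a tool call to move; the robot and the scene stay as the last step left them, time stands still between calls to the robot, and variables do not carry over. Pictures are saved under pics/ and viewed, at most 10 in all, crops included, and the job is handed in when it is done.

Besides the shell and the picture viewer there is one more tool, called by a JSON object that holds its "api" and its "payload". send_rows: Moves the arm, as the interface text tells. Its arguments: {"type":"object","properties":{"targets":{"type":"array"},"grip_force":{"type":"number"}},"required":["targets"]}

```bash
mkdir -p pics
python3 - <<'E'
from rig import r,cams
import cv2
for n in ("top","scene"):
    f=cams.grab_frame(n); cv2.imwrite(f"pics/{n}0.png",f["color"])
    print(n,{k:f[k] for k in f if k!="color"})
print(r.sense())
E
```

```text
top {'fx': 614.949927915961, 'fy': 614.949927915961, 'cx': 327.22315838847874, 'cy': 245.0330147059813, 'xyz': array([ 349.13287549,  -19.68281741, 1456.39648721]), 'attitude': array([-2.99768081,  0.02296245, -1.57615483])}
scene {'fx': 619.7365975988588, 'fy': 619.7365975988588, 'cx': 315.9563326819355, 'cy': 253.07246282469225, 'xyz': array([ 203.79116713,  819.16453066, 1108.03582228]), 'attitude': array([-2.40283527,  0.00548029, -2.75825675])}
{'clock': 0.1, 'qpos': array([-1.33338854e+00,  3.53545236e-01,  1.63407372e+00,  2.67166794e-05,
        1.15518181e+00, -2.36866007e-03]), 'qvel': array([-0.00028593, -0.00072763, -0.00189558,  0.00180534,  0.00041185,
       -0.0003667 ]), 'joint_efforts': array([-3.46677289e-04, -6.06358194e+01, -3.42820787e+01, -7.42552447e-05,
        3.97061187e-03, -5.01472229e-06]), 'eef_pos': array([ 148.35507626, -606.69739305,  230.65179478]), 'tcp_rot': array([-3.14038460e+00, -2.72907274e-05,  2.39765634e-01]), 'contact_force': array([ 0.05370833, -0.49006395,  0.58136972]), 'wrist_torque': array([-0.03612518,  0.06473212,  0.03480309]), 'grasp_force': 0.0, 'opening': 0.9986990273654898}
```

View pics/top0.png

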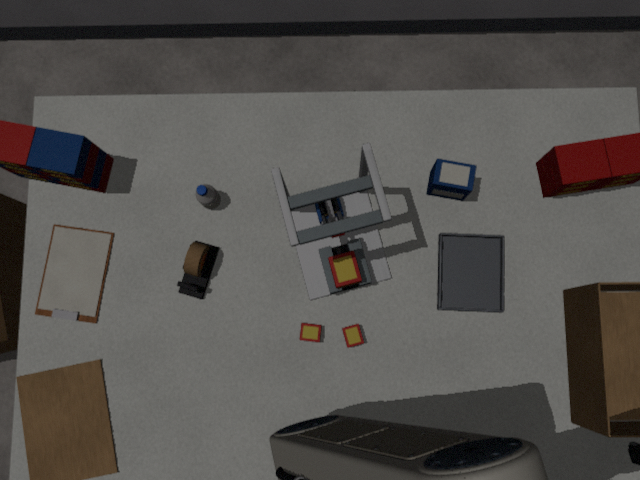

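View pics/scene0.png

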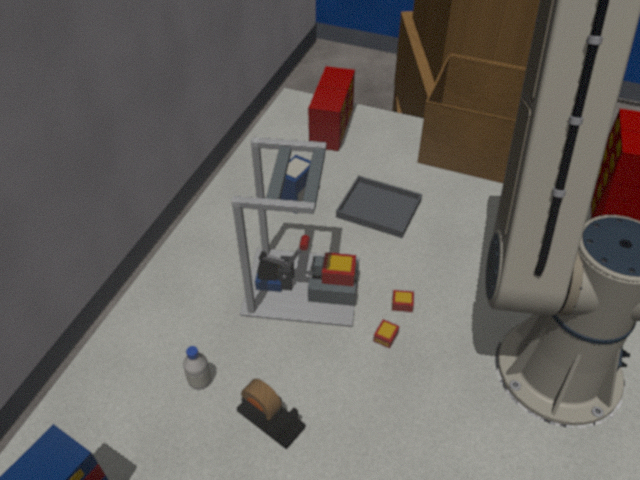

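The top view shows the red/yellow carton on the ledge at about (345,268), the dock plate with its front corners near (310,298) and (391,278), and the tray at (471,272). The two small look-alike boxes are at (311,332) and (353,335). The scene view shows the red handle at (304,242) and the carton at (340,268).

```bash
cat > h.py <<'E'
import numpy as np,cv2
from scipy.spatial.transform import Rotation as R
from rig import r,cams
def ray(f,uv):
    d=np.array([(uv[0]-f["cx"])/f["fx"],(uv[1]-f["cy"])/f["fy"],1.])
    return R.from_euler("xyz",f["attitude"]).apply(d)
def plane(f,uv,z):
    d=ray(f,uv); return f["xyz"]+d*(z-f["xyz"][2])/d[2]
def two(f,a,g,b):
    d,e=ray(f,a),ray(g,b)
    s=np.linalg.lstsq(np.c_[d,-e],g["xyz"]-f["xyz"],rcond=None)[0]
    p,q=f["xyz"]+d*s[0],g["xyz"]+e*s[1]; return (p+q)/2,np.linalg.norm(p-q)
def proj(f,p):
    c=R.from_euler("xyz",f["attitude"]).inv().apply(np.array(p)-f["xyz"])
    return np.array([f["cx"]+f["fx"]*c[0]/c[2],f["cy"]+f["fy"]*c[1]/c[2]])
E
python3 - <<'E'
from h import *
np.set_printoptions(precision=1,suppress=True)
F={n:cams.grab_frame(n) for n in("top","scene")}
def blobs(n,lo,hi,amin,hues=None):
    h=cv2.cvtColor(F[n]["color"],cv2.COLOR_BGR2HSV)
    m=cv2.inRange(h,lo,hi)
    if hues: m|=cv2.inRange(h,*hues)
    c,_=cv2.findContours(m,cv2.RETR_EXTERNAL,cv2.CHAIN_APPROX_NONE)
    return [x for x in c if cv2.contourArea(x)>amin]
for n in F:
  for nm,a in(("yellow",((18,120,80),(35,255,255),60)),("red+y",((0,130,60),(35,255,255),30,((170,130,60),(180,255,255))))):
    for c in blobs(n,*a):
        b=cv2.minAreaRect(c); 
        x,y=b[0]
        if (n=="top" and 280<x<400 and 210<y<360) or (n=="scene" and 260<x<430 and 220<y<360):
            z=98 if b[1][0]*b[1][1]>500 else 20
            P=[plane(F[n],p,z)[:2] for p in cv2.boxPoints(b)]
            print(n,nm,b,cv2.contourArea(c)); print(np.array(P),np.mean(P,0),"sides",np.linalg.norm(P[0]-P[1]),np.linalg.norm(P[1]-P[2]),"yaw",np.degrees(np.arctan2(*(P[1]-P[0])[::-1])))
# tray : dark grey region
for n,(u,v) in (("top",(471,272)),("scene",(378,205))):
    g=cv2.cvtColor(F[n]["color"],cv2.COLOR_BGR2GRAY); 
    m=cv2.inRange(g,0,int(g[v,u])+25); 
    print(n,"tray grey",g[v,u], g[v,u-60:u+60:4] )
    m=cv2.morphologyEx(m,cv2.MORPH_OPEN,np.ones((3,3)))
    c=[x for x in cv2.findContours(m,0,cv2.CHAIN_APPROX_NONE)[0] if cv2.pointPolygonTest(x,(u,v),False)>0]
    for x in c:
        b=cv2.minAreaRect(x); P=np.array([plane(F[n],p,25)[:2] for p in cv2.boxPoints(b)]); print(b,P,P.mean(0))
for n,(x0,y0,x1,y1) in(("top",(260,130,420,310)),("scene",(225,130,385,330))):
    cv2.imwrite(f"pics/{n}c.png",cv2.resize(F[n]["color"][y0:y1,x0:x1],None,fx=3,fy=3,interpolation=cv2.INTER_CUBIC))
E
```

```text
top yellow ((352.70751953125, 335.2264099121094), (15.109660148620605, 11.675646781921387), 74.05460357666016) 154.5
[[359.6 -27.9]
 [366.8 -54. ]
 [333.5 -63.1]
 [326.3 -37.2]] [346.6 -45.5] sides 27.016175699822146 34.50402615333776 yaw -74.52309746843343
top yellow ((310.0, 332.0), (12.0, 14.0), 90.0) 154.5
[[368.3  69.4]
 [368.1  36.9]
 [340.6  37. ]
 [340.8  69.4]] [354.5  53.2] sides 32.48257374348121 27.498035598873027 yaw -90.32412344414008
top yellow ((345.0038757324219, 269.6807861328125), (20.61086082458496, 18.418214797973633), 74.74488067626953) 342.0
[[516.7  -2.1]
 [527.8 -44. ]
 [480.8 -56.2]
 [469.8 -14.5]] [498.8 -29.2] sides 43.32438306886883 48.541917320113896 yaw -75.10814861049346
top red+y ((352.72637939453125, 335.29241943359375), (20.192001342773438, 16.895347595214844), 74.05460357666016) 307.0
[[363.4 -20.6]
 [373.9 -58.3]
 [329.4 -70.5]
 [319.  -33. ]] [346.4 -45.6] sides 39.116425295731865 46.11192040645242 yaw -74.51911850527563
top red+y ((310.1158752441406, 331.9573059082031), (19.877676010131836, 16.896024703979492), 6.340191841125488) 302.5
[[338.   
[... 2121 characters left out ...]
1507 43.22711595303404 yaw -158.33966951113692
top tray grey 56 [108 106 106 106 106 108 105  43  59  60  62  55  59  57  59  56  57  58
  59  56  57  59  55  59 103 104 106 105 105 108]
((470.99017333984375, 272.4442138671875), (67.62774658203125, 78.24734497070312), 1.2730300426483154) [[ 401.3 -238.9]
 [ 584.1 -248.6]
 [ 579.1 -406.2]
 [ 396.9 -393.7]] [ 490.3 -321.8]
scene tray grey 84 [143 148 144 145 147 129  50  83  82  79  87  79  81  83  86  84  81  79
  82  79  86  79  83  79  82  89 149 151 149 151]
((378.18865966796875, 205.4964599609375), (77.84977722167969, 47.7239990234375), 17.35402488708496) [[ 582.6 -224.1]
 [ 609.3 -401.6]
 [ 399.3 -385.5]
 [ 387.9 -215.4]] [ 494.7 -306.7]
```

View pics/topc.png

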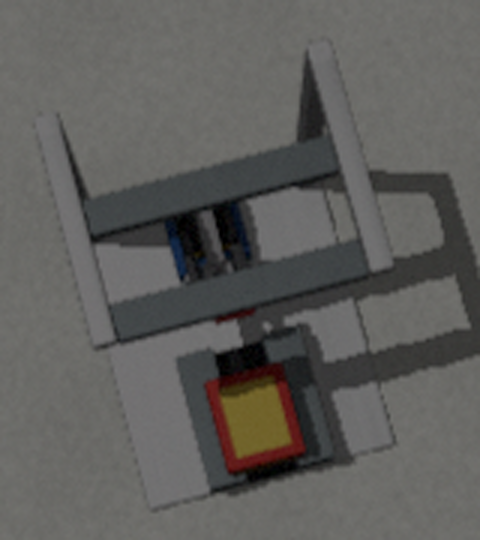

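View pics/scenec.png

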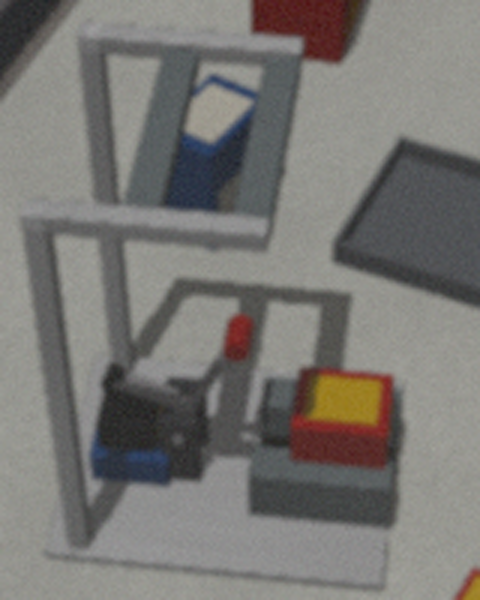

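Both crops are clear. In the top view the carton sits on the cheeks with the plate's front corners at full-frame (310,299) and (392,278); in the scene view the matching +y front corner is at (352,326). Casting the carton's top onto z=98 gives different positions in the two views, so I'll triangulate before moving.

Run:
```python
from h import *
np.set_printoptions(precision=1,suppress=True)
T,S=(cams.grab_frame(n) for n in("top","scene"))
t=lambda x,y:(260+x/3,130+y/3); s=lambda x,y:(225+x/3,130+y/3)
for n,a,b in (("plate front +y, z10",t(150,508),s(382,586)),("yellow centre",(345,269.7),(338.85,262.8)),
 ("carton top near +y",t(230,473),s(388,430)),("carton top near -y",t(303,454),s(391,375)),("carton top back +y",t(207,382),s(293,424)),("carton back -y",t(285,364),s(303,369)),
 ("rail +y front top z345",t(95,346),s(267,225)),("rail -y front",t(392,262),s(303,40)),("rail +y back",t(37,117),s(25,208)),("tall carton? no",(311,332),(385.4,329))):
    print(n,*two(T,a,S,b))
for n,a,z in(("plate+y",t(150,508),10),("plate-y",t(395,443),10),("r+f",t(95,346),345),("r-f",t(392,262),345),("r+b",t(37,117),345),("r-b",t(320,42),345)): print(n,plane(T,a,z))
print("plate scene",plane(S,s(382,586),10), plane(S,s(47,553),10))
```

```text
plate front +y, z10 [432.   54.3   0.3] 2.0875836136124013
yellow centre [494.2 -28.   93.5] 6.414807863472867
carton top near +y [453.   -9.5  96.5] 4.243484230785162
carton top near -y [468.3 -63.2  93.2] 6.9366276804271365
carton top back +y [520.4   7.   92.1] 2.4124012390123277
carton back -y [534.9 -51.3  85.4] 3.4494310094839395
rail +y front top z345 [512.1  70.4 346.2] 3.7566853423144737
rail -y front [ 562.1 -112.2  338.7] 0.3495653323492155
rail +y back [656.1 107.1 342.6] 2.0393235942032013
tall carton? no [357.2  51.3  21.3] 5.688776175150693
plate+y [430.5  53.6  10. ]
plate-y [ 480.  -138.9   10. ]
r+f [510.4  70.  345. ]
r-f [ 560.7 -111.7  345. ]
r+b [654.5 106.5 345. ]
r-b [700.5 -69.8 345. ]
plate scene [431.1  61.1  10. ] [669.2 124.2  10. ]
```

Triangulated heights agree with the given sizes: carton top about z 93 to 97 and rails about 343 to 346. The earlier mismatch was a wrong plane height in my own script. Results:
- **Dock:** about (590,-6), yaw 15°
- **Carton:** about (495,-28), yaw 15°
- **Tray:** about (490,-324), yaw -3.5°

Next is the approach, leaning 20° back to stay clear of the frame.

```bash
cat >> h.py <<'E'
D0=np.array([590,-6,0.]);DY=15.
def lean(yaw,phi):
    a,b=np.radians([yaw,phi]); z=np.array([np.cos(a)*np.sin(b),np.sin(a)*np.sin(b),-np.cos(b)])
    y=np.array([np.sin(a),-np.cos(a),0]); return R.from_matrix(np.c_[np.cross(y,z),y,z])
def dock(p): return D0+R.from_euler("z",DY,degrees=True).apply(p)
def rel(pts,st=None):
    s=st or r.sense(); p0=np.array(s["eef_pos"]);R0=R.from_euler("xyz",s["tcp_rot"])
    print("at",p0.round(1),s["contact_force"].round(1),s["clock"],s["opening"],s["grasp_force"])
    for p,Q in pts: print((R0.inv().apply(np.array(p)-p0)/1000).round(4),(R0.inv()*Q).as_rotvec().round(4))
E
python3 - <<'E'
from h import *
Q=lean(15,20); rel([((350,-300,231),Q),((501,-26,190),Q)])
E
```

```text
at [ 148.4 -607.   231. ] [ 0.6  0.  -0.3] 0.3 1.0033231702953969 0.0
[ 2.687e-01 -2.503e-01  2.000e-04] [ 0.0033  0.349  -0.0219]
[ 0.4805 -0.4806  0.0413] [ 0.0033  0.349  -0.0219]
```

{"api": "send_rows", "payload": {"targets": [0.269, -0.25, 0, 0.003, 0.349, -0.022, 1, 0.269, -0.25, 0, 0.003, 0.349, -0.022, 1, 0.269, -0.25, 0, 0.003, 0.349, -0.022, 1, 0.269, -0.25, 0, 0.003, 0.349, -0.022, 1, 0.269, -0.25, 0, 0.003, 0.349, -0.022, 1, 0.269, -0.25, 0, 0.003, 0.349, -0.022, 1, 0.269, -0.25, 0, 0.003, 0.349, -0.022, 1, 0.269, -0.25, 0, 0.003, 0.349, -0.022, 1, 0.269, -0.25, 0, 0.003, 0.349, -0.022, 1, 0.269, -0.25, 0, 0.003, 0.349, -0.022, 1, 0.48, -0.48, 0.04, 0.003, 0.349, -0.022, 1, 0.48, -0.48, 0.04, 0.003, 0.349, -0.022, 1], "grip_force": 40}}

```text
clock: 1.3
eef_pos: [390.7, -228.7, 221.3]
tcp_rot: [3.139, -0.35, 0.26]
contact_force: [1.1, 0.3, 0.3]
opening: 0.998
grasp_force: 0.0
```

Run:
```python
from h import *
Q=lean(15,20); rel([((501,-26,190),Q),((501,-26,66),Q)])
```

```text
at [ 390.7 -228.7  221.3] [1.1 0.3 0.3] 1.3 0.9983841835313878 0.0
[ 0.1383 -0.1678  0.0833] [ 0.0038 -0.001  -0.0021]
[ 0.0958 -0.1682  0.1998] [ 0.0038 -0.001  -0.0021]
```

{"api": "send_rows", "payload": {"targets": [0.138, -0.168, 0.083, 0, 0, 0, 1, 0.138, -0.168, 0.083, 0, 0, 0, 1, 0.138, -0.168, 0.083, 0, 0, 0, 1, 0.138, -0.168, 0.083, 0, 0, 0, 1, 0.138, -0.168, 0.083, 0, 0, 0, 1, 0.138, -0.168, 0.083, 0, 0, 0, 1, 0.138, -0.168, 0.083, 0, 0, 0, 1, 0.138, -0.168, 0.083, 0, 0, 0, 1, 0.138, -0.168, 0.083, 0, 0, 0, 1]}}

```text
clock: 2.05
eef_pos: [499.1, -25.1, 189.6]
tcp_rot: [3.141, -0.349, 0.263]
contact_force: [-0.5, -0.1, -0.5]
opening: 1.003
grasp_force: 0.0
```

Run:
```python
from h import *
np.set_printoptions(precision=1,suppress=True)
f=cams.grab_frame("wrist"); cv2.imwrite("pics/w1.png",f["color"])
p=[(np.array([495,-28,0])+R.from_euler("z",15,degrees=True).apply((a,b,98))) for a,b in((0,0),(35,30),(35,-30),(-35,-30),(-35,30))]
print("expected px",[proj(f,q) for q in p])
Q=lean(15,20); rel([((501,-26,66),Q)])
```

```text
expected px [array([326.1, 293.4]), array([275.8, 234.5]), array([376.3, 234.5]), array([376.7, 352.6]), array([275.5, 352.6])]
at [499.1 -25.6 189.8] [-0.4 -0.7  0.4] 2.1 0.9974442283660999 0.0
[-0.   0.   0.1] [ 0.  0. -0.]
```

View pics/w1.png

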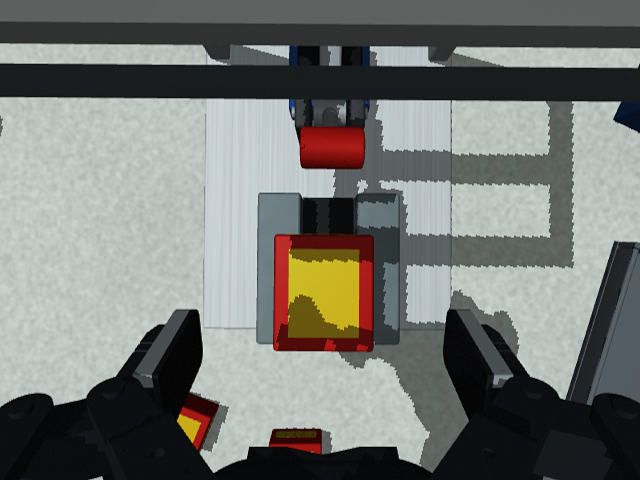

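The wrist view shows the carton's top spanning (275..374, 235..350), as predicted, with the handle at (332,147). I'll descend and grip.

Run:
```python
from h import *
np.set_printoptions(precision=4,suppress=True)
Q=lean(15,20); rel([((501,-26,100),Q),((501,-26,66),Q)])
f=cams.grab_frame("wrist"); print(proj(f,dock((-5.9,0,156.6))), proj(f,dock((-140,125-25,10))),proj(f,dock((-140,-100,10))))
```

```text
at [499.1 -25.6 189.8] [-0.4 -0.7  0.4] 2.1 0.9974442283660999 0.0
[-0.029   0.0008  0.085 ] [ 0.0011  0.0003 -0.0001]
[-0.0406  0.0008  0.1169] [ 0.0011  0.0003 -0.0001]
[333.2287 111.069 ] [203.7173 332.1149] [453.7138 331.7804]
```

Run:
```python
from h import *
np.set_printoptions(precision=1,suppress=True)
W,S=(cams.grab_frame(n) for n in("wrist","scene"))
p,e=two(W,(332.5,147),S,(304.5,241.5)); print(p,e, R.from_euler("z",-DY,degrees=True).apply(p-D0))
print(proj(S,dock((-5.9,0,156.6))))
```

```text
[570.3 -11.5 148.3] 0.881400604122277 [-20.4  -0.2 148.3]
[297.8 238.4]
```

{"api": "send_rows", "payload": {"targets": [-0.029, 0.001, 0.085, 0, 0, 0, 1, -0.029, 0.001, 0.085, 0, 0, 0, 1, -0.029, 0.001, 0.085, 0, 0, 0, 1, -0.035, 0.001, 0.101, 0, 0, 0, 1, -0.041, 0.001, 0.117, 0, 0, 0, 1, -0.041, 0.001, 0.117, 0, 0, 0, 1, -0.041, 0.001, 0.117, 0, 0, 0, 1]}}

```text
clock: 2.83
eef_pos: [500.9, -25.7, 66.2]
tcp_rot: [-3.141, -0.348, 0.261]
contact_force: [0.1, 0.3, -0.4]
opening: 1.002
grasp_force: 0.0
```

{"api": "send_rows", "payload": {"targets": [0, 0, 0, 0, 0, 0, -1, 0, 0, 0, 0, 0, 0, -1, 0, 0, 0, 0, 0, 0, -1, 0, 0, 0, 0, 0, 0, -1, 0, 0, 0, 0, 0, 0, -1, 0, 0, 0, 0, 0, 0, -1, 0, 0, 0, 0, 0, 0, -1, 0, 0, 0, 0, 0, 0, -1], "grip_force": 40}}

```text
clock: 3.5
eef_pos: [502.1, -25.7, 67.5]
tcp_rot: [3.14, -0.352, 0.262]
contact_force: [-3.0, -1.7, 8.2]
opening: 0.699
grasp_force: 41.1
```

Run:
```python
from h import *
Q=lean(15,20);P=lean(-3.5,20)
g=np.array([501,-26,66]);u=R.from_euler("z",-18.5,degrees=True).apply(g-[495,-28,0])+[490,-324,0]
print(u); s=r.sense();z=s["eef_pos"]
rel([(z+[0,0,70],Q),(u+[0,0,64],P)],s)
```

```text
[ 496.32455124 -324.00718063   66.        ]
at [502.1 -25.7  67.5] [-3.  -1.7  8.2] 3.5 0.6987573016366209 41.080992221832275
[ 0.0241  0.0001 -0.0657] [ 0.0018 -0.0026  0.0006]
[-0.0563  0.2868 -0.0867] [-0.1091 -0.0029  0.3038]
```

{"api": "send_rows", "payload": {"targets": [0.012, 0, -0.033, 0, 0, 0, -1, 0.024, 0, -0.066, 0, 0, 0, -1, 0.024, 0, -0.066, 0, 0, 0, -1, 0.004, 0.072, -0.071, -0.027, -0.001, 0.076, -1, -0.016, 0.144, -0.076, -0.055, -0.001, 0.152, -1, -0.036, 0.216, -0.082, -0.082, -0.002, 0.228, -1, -0.056, 0.287, -0.087, -0.109, -0.003, 0.304, -1, -0.056, 0.287, -0.087, -0.109, -0.003, 0.304, -1, -0.056, 0.287, -0.087, -0.109, -0.003, 0.304, -1, -0.056, 0.287, -0.087, -0.109, -0.003, 0.304, -1, -0.056, 0.287, -0.087, -0.109, -0.003, 0.304, -1, -0.056, 0.287, -0.087, -0.109, -0.003, 0.304, -1]}}

```text
clock: 4.5
eef_pos: [495.7, -327.2, 129.0]
tcp_rot: [3.14, -0.347, -0.064]
contact_force: [-0.3, 1.2, -3.6]
opening: 0.695
grasp_force: 46.3
```

Run:
```python
from h import *
P=lean(-3.5,20)
f=cams.grab_frame("scene"); cv2.imwrite("pics/s2.png",f["color"][100:300,230:500].repeat(2,0).repeat(2,1))
rel([((496,-324,40),P),((496,-324,17),P)])
```

```text
at [ 495.2 -325.   128.6] [-0.3 -0.1 -2.4] 4.55 0.6933805676203901 46.25184953212738
[-0.0294 -0.001   0.0836] [ 0.0004  0.0032 -0.0022]
[-0.0372 -0.001   0.1052] [ 0.0004  0.0032 -0.0022]
```

View pics/s2.png

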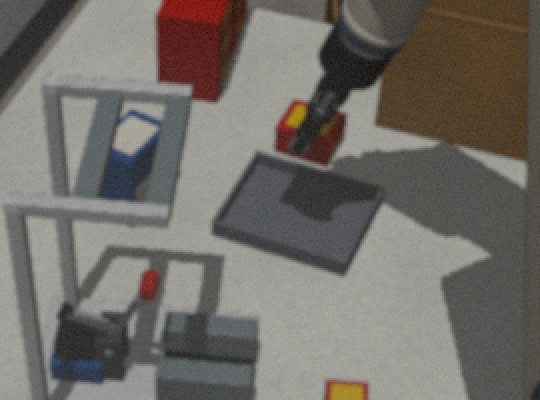

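The view shows the carton held level by the gripper above the tray, at crop (312,132), and the ledge empty. I'll lower it.

{"api": "send_rows", "payload": {"targets": [-0.015, -0.001, 0.042, 0, 0, 0, -1, -0.029, -0.001, 0.083, 0, 0, 0, -1, -0.033, -0.001, 0.094, 0, 0, 0, -1, -0.037, -0.001, 0.105, 0, 0, 0, -1, -0.037, -0.001, 0.106, 0, 0, 0, -1, -0.037, -0.001, 0.107, 0, 0, 0, -1, -0.037, -0.001, 0.107, 0, 0, 0, -1]}}

```text
clock: 5.13
eef_pos: [497.5, -321.8, 15.6]
tcp_rot: [-3.141, -0.346, -0.06]
contact_force: [-0.8, -0.1, -1.8]
opening: 0.693
grasp_force: 47.6
```

{"api": "send_rows", "payload": {"targets": [-0.0005, 0, 0.0015, 0, 0, 0, -1, -0.0005, 0, 0.0015, 0, 0, 0, -1, -0.0005, 0, 0.0015, 0, 0, 0, 0.85, -0.0005, 0, 0.0015, 0, 0, 0, 0.85, -0.0005, 0, 0.0015, 0, 0, 0, 0.85, -0.0005, 0, 0.0015, 0, 0, 0, 0.85, -0.0005, 0, 0.0015, 0, 0, 0, 0.85, -0.0005, 0, 0.0015, 0, 0, 0, 0.85, 0.012, 0, -0.032, 0, 0, 0, 0.85, 0.024, 0, -0.066, 0, 0, 0, 0.85, 0.036, 0, -0.1, 0, 0, 0, 0.85, 0.036, 0, -0.1, 0, 0, 0, 0.85]}}

```text
clock: 6.13
eef_pos: [500.2, -325.8, 128.4]
tcp_rot: [3.135, -0.354, -0.06]
contact_force: [1.4, -1.0, 0.7]
opening: 0.925
grasp_force: 0.0
```

Run:
```python
from h import *
np.set_printoptions(precision=1,suppress=True)
W=cams.grab_frame("wrist"); cv2.imwrite("pics/w3.png",W["color"])
print([proj(W,R.from_euler("z",-3.5,degrees=True).apply((a,b,45))+[490,-324,0]) for a,b in((0,0),(35,30),(35,-30),(-35,-30),(-35,30))])
th=np.radians(65.4)
Q=lean(15,50); n=np.array([.643,0,.766]);t=np.array([.766,0,-.643])
h=np.array([-20.4,0,148.3])
for o,s in((45,-40),(30,10)): print(o,s,dock(h+o*n+s*t))
rel([((440,-250,300),Q),(dock(h+32*n-90*t),Q)])
```

```text
[array([320.7, 305.4]), array([268.6, 244.6]), array([372.5, 244.5]), array([373.1, 366.7]), array([268.3, 367. ])]
45 -40 [568.6 -11.7 208.5]
30 10 [596.3  -4.3 164.8]
at [ 499.3 -324.9  125.8] [-0.   0.7 -0.3] 6.1833 0.9206737847181997 0.0
[ 0.  -0.1 -0.2] [ 0.2  0.5 -0.3]
[ 0.  -0.3 -0.1] [ 0.2  0.5 -0.3]
```

View pics/w3.png

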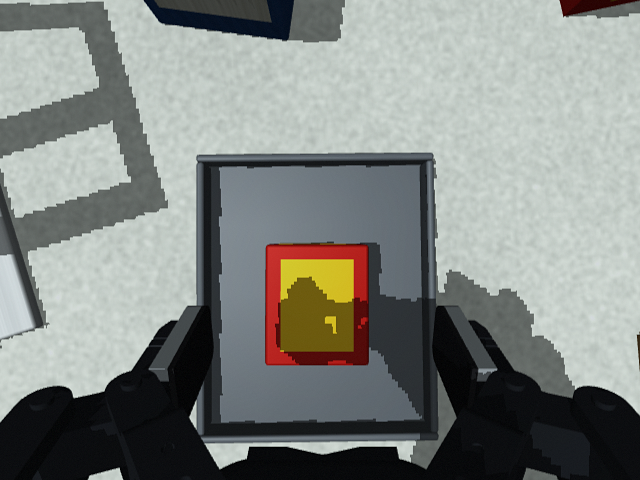

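The carton lies flat in the middle of the tray at (317,304), as predicted, and it is released. Next is the lever.

Run:
```python
from h import *
Q=lean(15,50); n=np.array([.643,0,.766]);t=np.array([.766,0,-.643]); h=np.array([-20.4,0,148.3])
s=r.sense(); rel([((420,-240,270),Q),(dock(h+30*n-110*t),Q)],s)
for k in (1/3,2/3): pass
```

```text
at [ 499.3 -324.9  125.8] [-0.   0.7 -0.3] 6.1833 0.9206737847181997 0.0
[-0.0294 -0.0793 -0.1647] [ 0.1913  0.5168 -0.2648]
[ 0.0311 -0.2962 -0.1137] [ 0.1913  0.5168 -0.2648]
```

{"api": "send_rows", "payload": {"targets": [0, 0, -0.04, 0, 0, 0, 0.85, -0.01, -0.02, -0.08, 0.038, 0.103, -0.053, 0, -0.02, -0.05, -0.12, 0.077, 0.207, -0.106, -1, -0.029, -0.079, -0.165, 0.115, 0.31, -0.159, -1, -0.029, -0.079, -0.165, 0.153, 0.413, -0.212, -1, -0.029, -0.079, -0.165, 0.191, 0.517, -0.265, -1, -0.029, -0.079, -0.165, 0.191, 0.517, -0.265, -1, 0.031, -0.296, -0.114, 0.191, 0.517, -0.265, -1, 0.031, -0.296, -0.114, 0.191, 0.517, -0.265, -1, 0.031, -0.296, -0.114, 0.191, 0.517, -0.265, -1, 0.031, -0.296, -0.114, 0.191, 0.517, -0.265, -1, 0.031, -0.296, -0.114, 0.191, 0.517, -0.265, -1]}}

```text
clock: 7.18
eef_pos: [494.1, -54.5, 241.9]
tcp_rot: [-3.132, -0.867, 0.252]
contact_force: [2.5, -1.3, 0.1]
opening: -0.001
grasp_force: 0.0
```

{"api": "send_rows", "payload": {"targets": [0, 0, 0, 0, 0, 0, -1]}}

```text
clock: 7.27
eef_pos: [494.5, -47.8, 241.5]
tcp_rot: [-3.129, -0.867, 0.262]
contact_force: [0.2, 0.8, 0.2]
opening: 0.0
grasp_force: 0.0
```

Run:
```python
from h import *
Q=lean(15,50); n=np.array([.643,0,.766]);t=np.array([.766,0,-.643]); h=np.array([-20.4,0,148.3])
W=cams.grab_frame("wrist"); cv2.imwrite("pics/w4.png",W["color"])
s=r.sense(); rel([(dock(h+30*n-110*t),Q),(dock(h+30*n+10*t),Q)],s); print(proj(W,dock(h)))
```

```text
at [494.3 -50.4 241.8] [-1.6 -0.9 -0.8] 7.3167 -2.61749008187e-05 0.0
[ 0.0121 -0.018   0.0142] [-0.0113  0.0054  0.0002]
[ 0.0128 -0.0166  0.1342] [-0.0113  0.0054  0.0002]
[302.17232138 241.64914191]
```

View pics/w4.png

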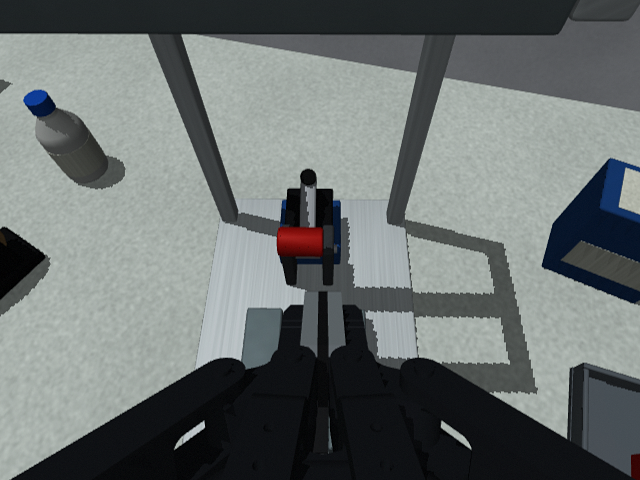

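The handle is at (301,241) and was predicted at (302,242), so the measured lever position holds. The fingers are shut below it and still 17 mm off to the side. I'll align, then slide in over and behind the handle.

{"api": "send_rows", "payload": {"targets": [0.013, -0.018, 0.014, -0.011, 0.005, 0, -1, 0.013, -0.018, 0.014, -0.011, 0.005, 0, -1, 0.013, -0.017, 0.044, -0.011, 0.005, 0, -1, 0.013, -0.017, 0.074, -0.011, 0.005, 0, -1, 0.013, -0.017, 0.104, -0.011, 0.005, 0, -1, 0.013, -0.017, 0.134, -0.011, 0.005, 0, -1, 0.013, -0.017, 0.134, -0.011, 0.005, 0, -1, 0.013, -0.017, 0.134, -0.011, 0.005, 0, -1]}}

```text
clock: 7.98
eef_pos: [597.0, -11.4, 164.4]
tcp_rot: [-3.142, -0.871, 0.252]
contact_force: [-0.5, 0.3, 0.4]
opening: -0.001
grasp_force: 0.0
```

Run:
```python
from h import *
Q=lean(15,50); n=np.array([.643,0,.766]);t=np.array([.766,0,-.643])
H=lambda th:np.array([20-100*np.cos(th),0,60+100*np.sin(th)])
pts=[(dock(H(np.radians(a))+o*n+s*t),Q) for a,o,s in((65,19,9),(55,19,8.5),(45,19,7.5),(35,19,6.5),(25,19,5),(18,19,4),(12,19,3),(7,19,2),(3,19,2),(0,19,2),(0,17,2))]
rel(pts)
```

```text
at [597.  -11.4 164.4] [-0.5  0.3  0.4] 7.9833 -0.0009630041135686311 0.0
[-0.0093 -0.007  -0.0034] [ 0.0074  0.0019 -0.0063]
[-0.0257 -0.0068 -0.0098] [ 0.0074  0.0019 -0.0063]
[-0.0429 -0.0067 -0.0138] [ 0.0074  0.0019 -0.0063]
[-0.0603 -0.0066 -0.0148] [ 0.0074  0.0019 -0.0063]
[-0.0775 -0.0065 -0.0132] [ 0.0074  0.0019 -0.0063]
[-0.0891 -0.0064 -0.0103] [ 0.0074  0.0019 -0.0063]
[-0.0986 -0.0064 -0.0069] [ 0.0074  0.0019 -0.0063]
[-0.1061 -0.0064 -0.0034] [ 0.0074  0.0019 -0.0063]
[-0.1118 -0.0064  0.0006] [ 0.0074  0.0019 -0.0063]
[-0.1159 -0.0064  0.0039] [ 0.0074  0.0019 -0.0063]
[-0.1179 -0.0063  0.0039] [ 0.0074  0.0019 -0.0063]
```

{"api": "send_rows", "payload": {"targets": [0, -0.007, 0, 0.007, 0.002, -0.006, -1, -0.005, -0.007, -0.002, 0.007, 0.002, -0.006, -1, -0.009, -0.007, -0.003, 0.007, 0.002, -0.006, -1, -0.014, -0.007, -0.006, 0.007, 0.002, -0.006, -1, -0.02, -0.007, -0.008, 0.007, 0.002, -0.006, -1, -0.026, -0.007, -0.01, 0.007, 0.002, -0.006, -1, -0.034, -0.007, -0.012, 0.007, 0.002, -0.006, -1, -0.043, -0.007, -0.014, 0.007, 0.002, -0.006, -1]}}

```text
clock: 8.65
eef_pos: [559.3, -13.3, 144.8]
tcp_rot: [3.137, -0.881, 0.266]
contact_force: [0.7, 0.6, 7.0]
opening: 0.004
grasp_force: 2.7
```

Run:
```python
from h import *
Q=lean(15,50); n=np.array([.643,0,.766]);t=np.array([.766,0,-.643])
H=lambda th:np.array([20-100*np.cos(th),0,60+100*np.sin(th)])
W,S=(cams.grab_frame(n) for n in("top","scene")); cv2.imwrite("pics/s5.png",cv2.resize(S["color"][130:330,225:425],None,fx=3,fy=3))
pts=[(dock(H(np.radians(a))+o*n+s*t),Q) for a,o,s in((45,19,7.5),(35,19,6.5),(25,19,5),(18,19,4),(12,19,3),(7,19,2),(3,19,2),(0,19,2),(0,17,2))]
rel(pts)
```

```text
at [557.6 -13.4 142.9] [-0.1  0.2  0.9] 8.75 -0.0004815700630472153 0.19532500358764082
[-0.0016  0.0012  0.002 ] [ 0.0012 -0.0042  0.0012]
[-0.019   0.0012  0.0009] [ 0.0012 -0.0042  0.0012]
[-0.0362  0.0011  0.0023] [ 0.0012 -0.0042  0.0012]
[-0.0478  0.0011  0.0052] [ 0.0012 -0.0042  0.0012]
[-0.0573  0.0011  0.0085] [ 0.0012 -0.0042  0.0012]
[-0.0648  0.0011  0.0119] [ 0.0012 -0.0042  0.0012]
[-0.0706  0.0011  0.0159] [ 0.0012 -0.0042  0.0012]
[-0.0747  0.0011  0.0192] [ 0.0012 -0.0042  0.0012]
[-0.0767  0.0011  0.0192] [ 0.0012 -0.0042  0.0012]
```

View pics/s5.png

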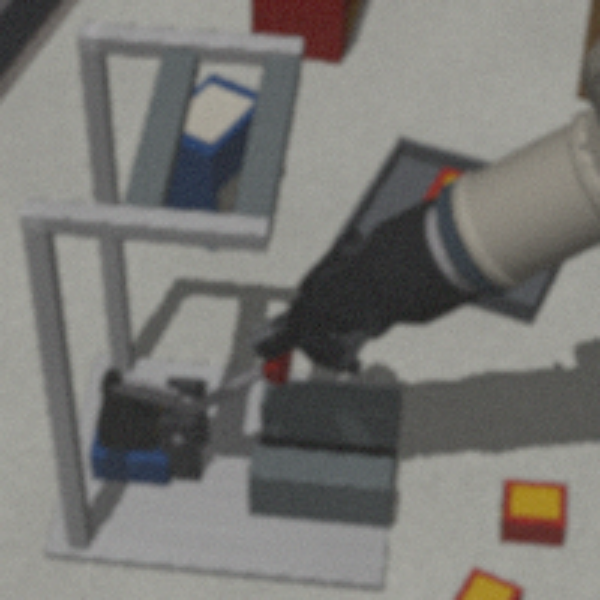

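The handle is at crop (277,365), partway down with the fingers on top of it. I'll keep pushing along the arc.

{"api": "send_rows", "payload": {"targets": [-0.007, 0.001, 0.001, 0, 0, 0, -1, -0.013, 0.001, 0.001, 0, 0, 0, -1, -0.019, 0.001, 0.001, 0, 0, 0, -1, -0.025, 0.001, 0.001, 0, 0, 0, -1, -0.031, 0.001, 0.002, 0, 0, 0, -1, -0.036, 0.001, 0.002, 0, 0, 0, -1, -0.042, 0.001, 0.004, 0, 0, 0, -1, -0.048, 0.001, 0.005, 0, 0, 0, -1, -0.053, 0.001, 0.007, 0, 0, 0, -1, -0.057, 0.001, 0.0085, 0, 0, 0, -1, -0.057, 0.001, 0.0085, 0, 0, 0, -1]}}

```text
clock: 9.67
eef_pos: [530.3, -22.0, 93.4]
tcp_rot: [3.139, -0.877, 0.265]
contact_force: [5.1, 1.1, 1.5]
opening: -0.001
grasp_force: 2.3
```

Run:
```python
from h import *
Q=lean(15,50); n=np.array([.643,0,.766]);t=np.array([.766,0,-.643])
H=lambda th:np.array([20-100*np.cos(th),0,60+100*np.sin(th)])
rel([(dock(H(np.radians(a))+o*n+s*t),Q) for a,o,s in((12,19,3),(7,19,2),(3,19,2),(0,19,2),(0,17,2))])
```

```text
at [530.3 -22.   93.4] [5.1 1.1 1.5] 9.6667 -0.0012309156845526819 2.296503782272339
[-0.0009  0.     -0.0011] [ 0.0005 -0.0045  0.0018]
[-0.0085  0.      0.0023] [ 0.0005 -0.0045  0.0018]
[-0.0142  0.      0.0062] [ 0.0005 -0.0045  0.0018]
[-0.0183 -0.      0.0095] [ 0.0005 -0.0045  0.0018]
[-0.0203 -0.      0.0095] [ 0.0005 -0.0045  0.0018]
```

{"api": "send_rows", "payload": {"targets": [-0.004, 0, 0.001, 0, 0, 0, -1, -0.008, 0, 0.002, 0, 0, 0, -1, -0.011, 0, 0.004, 0, 0, 0, -1, -0.014, 0, 0.006, 0, 0, 0, -1, -0.014, 0, 0.006, 0, 0, 0, -1]}}

```text
clock: 10.08
eef_pos: [526.1, -23.1, 78.9]
tcp_rot: [3.139, -0.877, 0.265]
contact_force: [4.8, -0.6, 3.8]
opening: 0.0
grasp_force: 2.5
```

{"api": "send_rows", "payload": {"targets": [-0.001, 0, 0.001, 0, 0, 0, -1, -0.002, 0, 0.0015, 0, 0, 0, -1, -0.002, 0, 0.0015, 0, 0, 0, -1]}}

```text
clock: 10.33
eef_pos: [525.9, -23.2, 76.8]
tcp_rot: [3.139, -0.877, 0.265]
contact_force: [4.2, 0.4, 5.1]
opening: -0.002
grasp_force: 2.6
```

Run:
```python
from h import *
Q=lean(15,50); n=np.array([.643,0,.766]);t=np.array([.766,0,-.643])
H=lambda th:np.array([20-100*np.cos(th),0,60+100*np.sin(th)])
rel([(dock(H(np.radians(a))+o*n+s*t),Q) for a,o,s in((3,19,2),(0,19,2),(0,17,2))])
```

```text
at [525.9 -23.2  76.8] [4.2 0.4 5.1] 10.3333 -0.0022732228073040006 2.631918601691723
[ 0.0015 -0.     -0.001 ] [ 0.0008 -0.0045  0.0018]
[-0.0026 -0.      0.0023] [ 0.0008 -0.0045  0.0018]
[-0.0046 -0.      0.0023] [ 0.0008 -0.0045  0.0018]
```

{"api": "send_rows", "payload": {"targets": [-0.001, 0, 0.0008, 0, 0, 0, -1, -0.002, 0, 0.0016, 0, 0, 0, -1, -0.002, 0, 0.0016, 0, 0, 0, -1]}}

```text
clock: 10.58
eef_pos: [526.3, -23.0, 75.1]
tcp_rot: [3.138, -0.88, 0.265]
contact_force: [-0.2, -0.6, 14.1]
opening: 0.004
grasp_force: 6.7
```

{"api": "send_rows", "payload": {"targets": [-0.001, 0, 0.0008, 0, 0, 0, -1, -0.001, 0, 0.0008, 0, 0, 0, -1]}}

```text
clock: 10.75
eef_pos: [526.5, -23.0, 74.7]
tcp_rot: [3.138, -0.882, 0.265]
contact_force: [-4.9, -2.4, 23.8]
opening: -0.001
grasp_force: 10.3
```

{"api": "send_rows", "payload": {"targets": [-0.001, 0, 0.0005, 0, 0, 0, -1, -0.001, 0, 0.0005, 0, 0, 0, -1]}}

```text
clock: 10.92
eef_pos: [526.6, -23.0, 74.4]
tcp_rot: [3.138, -0.884, 0.265]
contact_force: [-8.3, -3.6, 31.4]
opening: 0.004
grasp_force: 13.1
```

The force climbs steeply while the tool barely moves, so the lever is on its stop. I'll back off now.

{"api": "send_rows", "payload": {"targets": [0.003, 0, -0.001, 0, 0, 0, -1, 0.01, 0, -0.004, 0, 0, 0, -1, 0.03, 0, -0.01, 0, 0, 0, -1, 0.03, 0, -0.04, 0, 0, 0, -1, 0.03, 0, -0.08, 0, 0, 0, -1, 0.03, 0, -0.12, 0, 0, 0, -1, 0.03, 0, -0.12, 0, 0, 0, -1, 0.03, 0, -0.12, 0, 0, 0, -1]}}

```text
clock: 11.58
eef_pos: [452.6, -42.6, 172.0]
tcp_rot: [3.135, -0.875, 0.266]
contact_force: [0.3, -0.8, -0.4]
opening: -0.002
grasp_force: 0.0
```

Run:
```python
from h import *
np.set_printoptions(precision=1,suppress=True)
W=cams.grab_frame("wrist"); cv2.imwrite("pics/w6.png",W["color"])
h=cv2.cvtColor(W["color"],cv2.COLOR_BGR2HSV); m=cv2.inRange(h,(0,150,50),(8,255,255))|cv2.inRange(h,(172,150,50),(180,255,255))
for c in cv2.findContours(m,0,2)[0]:
    if cv2.contourArea(c)>100: print(cv2.boundingRect(c))
for a in(0,3,6): 
    th=np.radians(a); print(a,proj(W,dock((20-100*np.cos(th),0,60+100*np.sin(th)))))
s=r.sense();print(s["eef_pos"],s["contact_force"],s["clock"])
```

```text
(298, 266, 45, 28)
0 [322.6 283. ]
3 [322.7 279.6]
6 [322.7 275.7]
[453.8 -42.6 171.6] [-0.4  0.   0.4] 11.6333
```

View pics/w6.png

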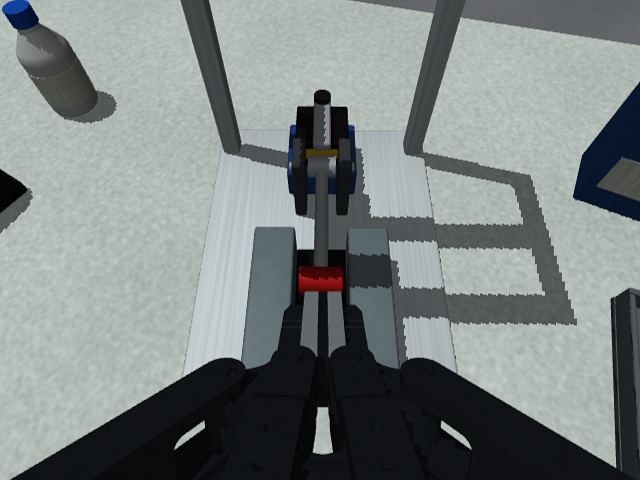

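The handle is level in the groove at (320,280), matching the shut position within about 2°. The tool position at the stop also puts the handle at z about 59 to 60. Nothing is being touched, so I'll hand in.

```bash
python3 -c "
from rig import r
print(r.sign_off())"
```

```text
the job is handed in; nothing more can be done
None
```

I laid the carton flat in the tray and let go of it, pushed the clamp lever level onto its stop (about 31 N on the wrist sensor), and handed the job in at about 12 s with no frame bump; the sign-off gave no verdict.

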